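# Put three carved pieces back in their own fitting trays

### The arm

A 6-joint arm with a two-finger parallel gripper is mounted at the origin on the work surface. World frame = base frame: x ahead of the robot, y to its left, z up, the work surface at z = 0. Lengths are in m, angles in rad, forces in N, time in s.
With the tool pointing down it reaches from about 0.35 to 0.775 m from the base axis. Payload 7.3 kg.
Tool frame: the origin (TCP) lies midway between the tips of the shut fingers; the grasp point (between the pads) lies 19 mm behind it (robot.tcp_to_grasp is the distance from the TCP to the grasp point, in m); x points along the fingers, z is the direction in which the jaws open and shut, and the axes are right-handed (so a half turn about x gives the same grasp; the last joint's range is limited). The gripper opens to 92 mm and grips with 3 to 60 N. Pads are 19 mm wide; open, the fingers measure 130 mm over their backs; the gripper's body (75 mm by 190 mm) begins 47 mm behind the grasp point.
Start: joints at [1.031, 0.342, 1.524, -0, 1.275, -0.146], TCP at [0.201, 0.485, 0.227] pointing down, gripper open.
Joint ranges: [-2.53, 2.53], [-0.77, 2.02], [0.04, 2.7], [-1, 4.14], [0.28, 2.66], [-3.11, 3.11]. Speed limits (rad/s): [2.57, 2.57, 3.14, 3.14, 3.14, 3.14].

### API

Orientations are given as [roll, pitch, yaw] about the fixed x, y, z axes, in that order (R = Rz(yaw) Ry(pitch) Rx(roll)).
In Python, from cell import robot gives the robot as it stands.
- The arm moves only by the tool move_arm, never from a script. Its argument "deltas" is a list of rows, each an object with "dp": the shift along the tool's x, y, z in m, a list of three; "turn": the turn, a rotation vector about the tool's x, y, z in degrees, a list of three. A call has 1 to 10 rows; each row is the pose to reach, as a shift and turn from the pose commanded when the call began, along the tool's axes at that moment; what a row does not reach only later rows make up. A row lasts 1/10 s, in which the tool goes at most 50 mm and 8.59 degrees, less where a joint would pass 70% of its speed; a pose out of reach is approached as far as the arm can. A call with a gripper value outside its range is refused whole. "hand" is the finger opening in m, from 0 to 0.0918, set as the call begins (left out, the last holds). The fingers move at their own pace and stop on an object; "squeeze" is the grip in N (left out, the last holds). Time passes only in rows, so rows that repeat a pose let the fingers close. It gives the time, the measured TCP pose, the force and the opening at its end, in the units of the state.
- robot.observe(): the state, without advancing time (a new reading comes with each control period).
- robot.read_camera(name): name is "side" or "top"; returns (picture, depth): 480x640x3 uint8, red, green, blue; 480x640 float32, m along the optical axis (not along the pixel's ray), 0 where there is no reading.
- robot.camera_info(name): a dict with "fx", "fy", "cx", "cy" (pixels), "R" (3x3) and "t" (3): a world point X has camera coordinates R X + t. Camera axes: x right, y down, z forward; pixel columns grow to the right and rows downward; lengths in m; the calibration is good to about 2 mm. A picture is of the moment at which its call begins. camera_info takes no time and is no camera call.
- robot.hand_in(): hands the job in, once; it reports no verdict.
The state is a dict: "time": time; "qpos": joint angles; "qvel": joint speeds; "joint_efforts": joint torques, N m; "tool_pos": TCP position; "tool_rot": TCP orientation; "contact_force": force on the tool from outside, world axes, zero at the start; "torque": the same for the moment, N m; "opening": finger opening in m.
Only numpy, scipy, OpenCV 4.12 (cv2) and the standard library are available. Lean on these libraries where they do the work, as an engineer would, in place of code of your own. Each camera call takes 0.05 s, during which the arm holds its last target.

### The job

The three carved wooden pieces lie in the wrong fitting trays: move each into the tray of its own shape (round foot in the round tray, square block in the square tray, long scroll bracket in the long tray), standing upright, centred, and lined up with the tray's sides. They are freshly oiled, so none may ever be set on the bench: to free a tray, first park one piece on the empty cork pad and let go of it, then move the others round. Leave the wax tin, the mallet and the glue bottle where they are.

Things in the scene. Friction and masses are not known exactly. Their poses are not given: they have to be found in the camera images.
- bun_foot_mid (a point): centre (half-way up) of the turned bun foot: dark wood, round, 62 mm in diameter between 10 and 36 mm above its underside, narrower above, 50 mm tall; loose, about 110 g; its z points up. At the start it lies in the long tray
- square_block_mid (a point): centre (half-way up) of the carved square block: dark wood, 58 x 58 mm and 44 mm tall in all (a plain box 38 mm tall with a round 50 mm bull's-eye carving, 6 mm high, on top); its x and y are square to its sides, z up; loose, about 110 g. At the start it lies in the round tray, turned anyhow
- scroll_bracket_mid (a point): centre (half-way up) of the long scroll bracket: dark wood, 90 mm long (its x) by 36 mm wide (its y) by 42 mm tall: a 12 mm base, a 36 mm tall middle part 60 mm long with flat sides, and a rounded scroll at each end; z up; loose, about 100 g. At the start it lies in the square tray
- round_tray: round tray, pale wood, fixed to the bench; origin at the centre of its underside, on the bench; its floor is 10 mm above the bench, 100 mm across inside; around it a 6 mm wide rim rises 6 mm above the floor
- square_tray: square tray, pale wood, fixed; origin at the centre of its underside, on the bench; floor 10 mm above the bench, 104 x 104 mm inside, x and y along its sides; rim 6 mm wide, 6 mm above the floor
- long_tray: long (rectangular) tray, pale wood, fixed; origin at the centre of its underside, on the bench; floor 10 mm above the bench, 124 mm inside along its x by 84 mm along its y; rim 6 mm wide, 6 mm above the floor
- cork_pad: flat square cork pad without a rim, 105 x 105 mm, 10 mm thick, fixed; the free spot, empty at the start; origin at the centre of its underside, on the bench
- wax_tin: round steel tin, 84 mm in diameter, 35 mm tall, standing among the trays; origin at the centre of its underside; loose, a bystander
- mallet: round wooden carver's mallet, lying on the bench at the left; head 130 mm long and 96 mm thick, from the origin (on the bench below the head's handle end) along its x, handle 150 mm the other way; loose, a bystander
- glue_bottle: white plastic bottle with an orange cap, 60 mm in diameter, 150 mm tall, standing at the right; origin at the centre of its underside; loose, a bystander
Not all that is in view belongs to the job. What is shaped like the part that bears scroll_bracket_mid but blue or purple is not meant. Leave any red look-alike of the part that bears bun_foot_mid alone.

How it is judged:
On the way:
1. one of the pieces stands on the cork pad, let go (((horizontal distance between bun_foot_mid and cork_pad below 0.05 m and height (world z) of bun_foot_mid between 0.031 and 0.039 m and angle between bun_foot_mid's own z axis and vertical below 0.1 rad and contact force between the fingers and bun_foot below 0.1 N) or (horizontal distance between square_block_mid and cork_pad below 0.05 m and height (world z) of square_block_mid between 0.028 and 0.036 m and angle between square_block_mid's own z axis and vertical below 0.1 rad and contact force between the fingers and square_block below 0.1 N) or (horizontal distance between scroll_bracket_mid and cork_pad below 0.05 m and height (world z) of scroll_bracket_mid between 0.027 and 0.035 m and angle between scroll_bracket_mid's own z axis and vertical below 0.1 rad and contact force between the fingers and scroll_bracket below 0.1 N))), for 0.2 s.
At the end, for the whole second after the job is handed in: each piece flat in the tray of its own shape (height within 4 mm, tilt under 0.1 rad), centred within 15 mm, block (any side) and bracket (either way round) lined up with the tray within 0.25 rad, let go and at rest (horizontal distance between bun_foot_mid and round_tray below 0.015 m and height (world z) of bun_foot_mid between 0.031 and 0.039 m and angle between each of bun_foot_mid, square_block_mid, scroll_bracket_mid's own z axis and vertical below 0.1 rad and linear speed of each of bun_foot, square_block, scroll_bracket below 0.02 m/s and contact force between the fingers and bun_foot below 0.1 N and horizontal distance between square_block_mid and square_tray below 0.015 m and height (world z) of square_block_mid between 0.028 and 0.036 m and contact force between the fingers and square_block below 0.1 N and horizontal distance between scroll_bracket_mid and long_tray below 0.015 m and height (world z) of scroll_bracket_mid between 0.027 and 0.035 m and contact force between the fingers and scroll_bracket below 0.1 N and (angle between the x axis of square_block_mid and the x axis of square_tray, either way round below 0.25 rad or angle between the x axis of square_block_mid and the y axis of square_tray, either way round below 0.25 rad) and angle between the x axis of scroll_bracket_mid and the x axis of long_tray, either way round below 0.25 rad); the robot touches nothing.
It fails at once if a piece was set on the bench (height (world z) of bun_foot_mid below 0.029 m or height (world z) of square_block_mid below 0.026 m or height (world z) of scroll_bracket_mid below 0.025 m).
It fails at once if the wax tin was moved more than 20 mm (distance of wax_tin from where it was at the start of the episode above 0.02 m).
It fails at once if the mallet was moved more than 20 mm (distance of mallet from where it was at the start of the episode above 0.02 m).
It fails at once if the glue bottle was moved more than 20 mm (distance of glue_bottle from where it was at the start of the episode above 0.02 m).
It also fails if it takes over 99 s, if anything falls off the work surface, if the arm or the gripper's body presses on something with over 40 N, if the wrist force passes 120 N, or if a joint passes its speed limit or range.

## Working session

There is one attempt and no reset: what is moved stays moved. The work goes in short steps, Python scripts to look and compute and a tool call to move; the robot and the scene stay as the last step left them, time stands still between calls to the robot, and variables do not carry over. Pictures are saved under pics/ and viewed, and the job is handed in when it is done.

Besides the shell and the picture viewer there is one more tool, called after "Emit:" in YAML: its name, and indented under it one key for each argument. move_arm: Moves the arm, as the interface text tells. Its arguments: {"type":"object","properties":{"deltas":{"type":"array"},"hand":{"type":"number"},"squeeze":{"type":"number"}},"required":["deltas"]}

```bash
ls; mkdir -p pics; python3 - <<'E'
from cell import robot
import cv2,numpy as np
print(robot.observe())
for n in("top","side"):
    p,d=robot.read_camera(n)
    cv2.imwrite(f"pics/{n}0.png",cv2.cvtColor(p,cv2.COLOR_RGB2BGR)); np.savez(f"{n}0.npz",p=p,d=d)
    print(n,robot.camera_info(n))
print(robot.tcp_to_grasp)
E
```

```text
pics
{'time': 0.0, 'qpos': array([ 1.03100476e+00,  3.42729146e-01,  1.52504204e+00,  3.02997568e-06,
        1.27538829e+00, -1.46029780e-01]), 'qvel': array([ 0.00102976, -0.0003444 ,  0.00164167,  0.00056904,  0.00112654,
       -0.00059371]), 'joint_efforts': array([ 6.90835941e-05, -4.31248283e+01, -2.44219923e+01,  7.16757146e-02,
        5.59485052e-02, -1.42291224e-04]), 'tool_pos': array([0.20120112, 0.48446529, 0.2260329 ]), 'tool_rot': array([ 2.9937137 ,  1.56922949, -2.11243795]), 'contact_force': array([-0.29672519, -0.23957961, -0.41013502]), 'torque': array([ 0.02207644,  0.01518567, -0.03416839]), 'opening': 0.09136951549121397}
top {'fx': 511.46095960895974, 'fy': 511.46095960895974, 'cx': 308.74528723969655, 'cy': 233.77200477117586, 'R': array([[ 1.88818580e-02, -9.99821721e-01,  4.95555604e-05],
       [-9.74615448e-01, -1.84168910e-02, -2.23126750e-01],
       [ 2.23087884e-01,  4.16475000e-03, -9.74789439e-01]]), 't': array([0.02653254, 0.48432053, 1.35062885])}
side {'fx': 519.7329564345129, 'fy': 519.7329564345129, 'cx': 323.01445504792497, 'cy': 239.35001700292764, 'R': array([[-0.9922967 , -0.12386864, -0.00195647],
       [-0.07639708,  0.62428738, -0.77745016],
       [ 0.09752309, -0.77131176, -0.62894151]]), 't': array([0.46863176, 0.07489636, 1.55408548])}
0.0188
```

View pics/top0.png

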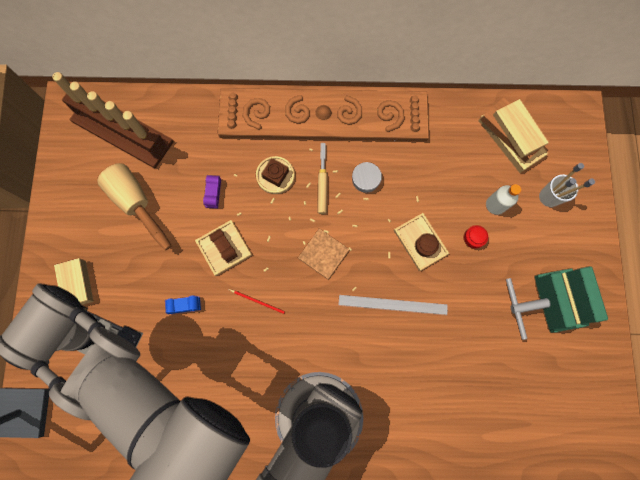

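View pics/side0.png

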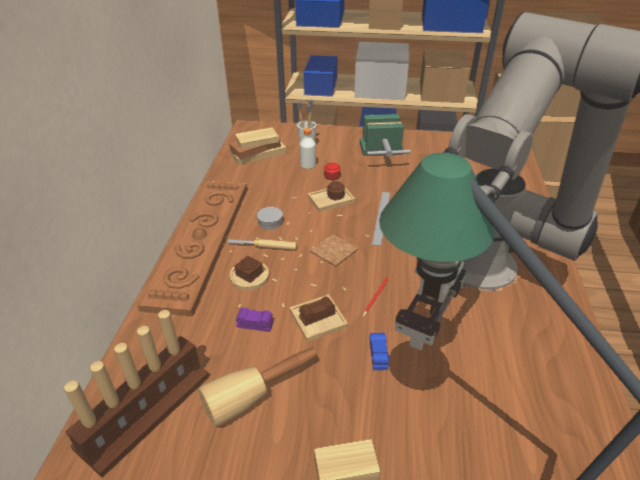

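The top view shows these things:
- Square block at about (275,173) in the round tray, and bracket at about (223,246) in the square tray.
- Bun foot at about (427,245) in the long tray, and the empty cork pad at about (324,254).
- Look-alikes to leave alone: purple bracket (212,191), blue bracket (182,305) and red bun foot (477,237).
- Bystanders: tin (367,177), mallet (125,190), bottle (503,200).

In the side view, a lamp shade stands near (440,200).

I choose the dark brown ones in the trays. Next I crop them and measure.

```bash
cat > h.py <<'E'
import numpy as np,cv2
from scipy.spatial.transform import Rotation as Ro
from cell import robot
def info(n):
    c=robot.camera_info(n); return c
def cloud(d,c):
    v,u=np.mgrid[0:d.shape[0],0:d.shape[1]]
    P=np.stack([(u-c['cx'])/c['fx']*d,(v-c['cy'])/c['fy']*d,d],-1)
    return (P-c['t'])@c['R']      # R^T (P-t)
def onplane(uv,c,z):
    uv=np.atleast_2d(np.asarray(uv,float))
    r=np.c_[(uv[:,0]-c['cx'])/c['fx'],(uv[:,1]-c['cy'])/c['fy'],np.ones(len(uv))]@c['R']
    o=-c['R'].T@c['t']
    return (o+r*((z-o[2])/r[:,2])[:,None])[:,:2]
def proj(X,c):
    p=np.atleast_2d(X)@c['R'].T+c['t']; return np.c_[c['fx']*p[:,0]/p[:,2]+c['cx'],c['fy']*p[:,1]/p[:,2]+c['cy']]
E
python3 - <<'E'
from h import *
z=np.load('top0.npz');p,d=z['p'],z['d'];c=info('top')
W=cloud(d,c)
bgr=cv2.cvtColor(p,cv2.COLOR_RGB2BGR);hsv=cv2.cvtColor(bgr,cv2.COLOR_BGR2HSV)
for n,(u,v) in dict(block=(275,173),brk=(223,246),bun=(427,245),cork=(324,254),tin=(367,177),bench=(330,285),rtrayfloor=(262,183),sqf=(207,250),longf=(412,232),bottle=(503,200),mallet=(125,190),chisel=(322,200),carv=(323,112)).items():
    print(n,W[v,u].round(3),hsv[v,u],p[v,u])
t=[cv2.resize(bgr[y-45:y+45,x-45:x+45],None,fx=4.4,fy=4.4,interpolation=2) for x,y in((275,175),(223,246),(427,242),(324,254))]
cv2.imwrite('pics/crop0.png',cv2.resize(np.vstack([np.hstack(t[:2]),np.hstack(t[2:])]),(600,600)))
s=np.load('side0.npz');cs=info('side');Ws=cloud(s['d'],cs)
for u,v in((440,180),(440,230),(560,280),(610,440)): print(Ws[v,u].round(3),s['d'][v,u])
E
```

```text
block [0.657 0.134 0.058] [ 10 158  79] [79 46 30]
brk [0.447 0.271 0.044] [ 10 164 109] [109  62  39]
bun [ 0.458 -0.287  0.059] [ 10 165 111] [111  62  39]
cork [ 0.437 -0.008  0.004] [ 13 140 210] [210 146  95]
tin [ 0.658 -0.128  0.035] [  9  13 192] [192 185 182]
bench [ 0.351 -0.026 -0.001] [ 12 167 174] [174 107  60]
rtrayfloor [0.643 0.174 0.01 ] [ 23  99 238] [238 215 146]
sqf [0.442 0.322 0.01 ] [ 21 105 237] [237 207 139]
longf [ 0.505 -0.258  0.007] [ 19 110 236] [236 199 134]
bottle [ 0.577 -0.487  0.099] [ 25  19 228] [228 225 211]
mallet [0.59  0.541 0.085] [ 22 111 236] [236 207 133]
chisel [ 0.589 -0.     0.027] [ 21 114 238] [238 205 132]
carv [0.851 0.001 0.048] [ 12 159 175] [175 109  66]
[0.248 0.682 0.709] 0.6060985
[0.242 0.708 0.656] 0.61880934
[-0.223  0.04  -0.001] 1.5021157
[-0.216  0.542 -0.001] 1.1157039
```

View pics/crop0.png

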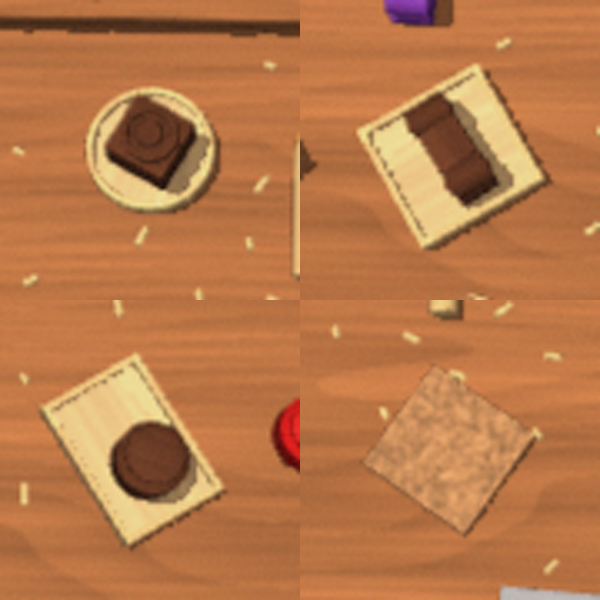

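```bash
cat >> h.py <<'E'
def blob(m,uv,r=45):
    m=m.astype(np.uint8); n,l,s,cen=cv2.connectedComponentsWithStats(m,connectivity=4)
    best=None
    for i in range(1,n):
        if s[i,4]<150: continue
        dd=np.hypot(*(cen[i]-uv))
        if dd<r and (best is None or dd<best[0]): best=(dd,i)
    return l==best[1]
def masks(p):
    hsv=cv2.cvtColor(p,cv2.COLOR_RGB2HSV); h,s,v=[hsv[...,i].astype(int) for i in range(3)]
    dark=(v<135)&(h<16)&(s>110)
    pale=(h>=17)&(h<=28)&(s>60)&(v>90)
    return dark,pale,hsv
def rect(m,c,z):
    cs,_=cv2.findContours(m.astype(np.uint8),cv2.RETR_EXTERNAL,cv2.CHAIN_APPROX_NONE)
    k=max(cs,key=cv2.contourArea)[:,0]
    P=onplane(k,c,z); 
    (cx,cy),(w,h),a=cv2.minAreaRect(P.astype(np.float32)); 
    if w<h: w,h,a=h,w,a+90
    return np.array([cx,cy]),w,h,a
def cen(m,c,z):
    v,u=np.nonzero(m); return onplane(np.c_[u,v],c,z).mean(0)
E
python3 - <<'E'
from h import *
HI=dict(block=(.656,.132,.032),brk=(.447,.271,.031),bun=(.458,-.287,.033))
TR=dict(round=(.65,.13,.016),square=(.44,.27,.016),long=(.46,-.28,.016))
for n in('top','side'):
    z=np.load(n+'0.npz');p,d=z['p'],z['d'];c=info(n)
    print(n,'cam',(-c['R'].T@c['t']).round(3))
    dark,pale,hsv=masks(p)
    for k,X in HI.items():
        m=blob(dark,proj(X,c)[0]); C,w,h,a=rect(m,c,X[2]); print(k,m.sum(),'cen',cen(m,c,X[2]).round(4),'rect',C.round(4),round(w,4),round(h,4),round(a,1))
    for k,X in TR.items():
        m=blob(pale|dark,proj(X,c)[0],30); C,w,h,a=rect(m,c,X[2]); print(k,m.sum(),'rect',C.round(4),round(w,4),round(h,4),round(a,1))
    h=hsv.astype(int)
    W=cloud(d,c); near=(np.hypot(W[...,0]-.44,W[...,1]+.01)<.09)
    uv=proj((.44,-.01,.01),c)[0].astype(int); print(hsv[uv[1]-3:uv[1]+3:2,uv[0]].tolist(), hsv[uv[1]+38,uv[0]])
E
```

```text
top cam [0.17  0.03  1.425]
block 461 cen [0.669  0.1363] rect [0.6696 0.1371] 0.0662 0.0645 60.1
brk 449 cen [0.4516 0.2727] rect [0.452  0.2728] 0.096 0.041 35.1
bun 419 cen [ 0.4632 -0.2929] rect [ 0.4631 -0.2932] 0.0654 0.0581 135.0
round 1098 rect [0.6653 0.1364] 0.1171 0.1088 44.7
square 1751 rect [0.4486 0.2735] 0.124 0.1213 32.3
long 1615 rect [ 0.4757 -0.2809] 0.141 0.0993 30.5
[[13, 137, 221], [14, 140, 195], [13, 138, 190]] [ 12 164 170]
side cam [0.319 1.21  1.037]
block 477 cen [0.672  0.1347] rect [0.6717 0.1341] 0.0828 0.0816 153.2
brk 628 cen [0.4552 0.2738] rect [0.4563 0.273 ] 0.0996 0.066 35.1
bun 340 cen [ 0.4712 -0.3203] rect [ 0.4728 -0.3337] 0.1832 0.0614 103.1
round 861 rect [0.6735 0.1398] 0.1232 0.1148 145.6
square 1445 rect [0.4502 0.2805] 0.1253 0.117 121.9
long 820 rect [ 0.4996 -0.3288] 0.2322 0.1477 111.8
[[14, 121, 190], [14, 119, 182], [14, 119, 188]] [ 12 136 171]
```

```bash
cat >> h.py <<'E'
def boxpts(x,y,a,l,w,z):
    a=np.deg2rad(a);q=np.array([[1,1],[1,-1],[-1,-1],[-1,1]])*[l/2,w/2]
    R=np.array([[np.cos(a),-np.sin(a)],[np.sin(a),np.cos(a)]]); q=q@R.T+[x,y]
    return np.c_[q,np.full(4,z)]
def circ(x,y,r,z):
    t=np.linspace(0,2*np.pi,60); return np.c_[x+r*np.cos(t),y+r*np.sin(t),np.full(60,z)]
def over(p,c,polys,ctr,half,k,out=None):
    x0,y0=(proj(ctr,c)[0]-half).astype(int); im=cv2.cvtColor(p,cv2.COLOR_RGB2BGR)[y0:y0+2*half,x0:x0+2*half]
    im=cv2.resize(im,None,fx=k,fy=k,interpolation=2)
    for P,col in polys:
        q=((proj(P,c)-[x0,y0]+.5)*k).round().astype(np.int32); cv2.polylines(im,[q],True,col,1)
    return im
E
cat > ov.py <<'E'
from h import *
G=(0,255,0);B=(255,0,0);Y=(255,255,0)
def make(tag,D,out,cams=('top','side')):
    rows=[]
    for n in cams:
        z=np.load(n+tag+'.npz');c=info(n);r=[]
        for ctr,polys in D: r.append(over(z['p'],c,polys,ctr,33,4,None))
        rows.append(np.hstack(r))
    cv2.imwrite(out,np.vstack(rows))
E
python3 - <<'E'
from ov import *
D=[((.669,.136,.03),[(boxpts(.669,.1363,60,.058,.058,.048),G),(boxpts(.669,.1363,60,.058,.058,.010),B),(circ(.667,.137,.056,.016),Y)]),
((.4516,.2727,.03),[(boxpts(.4516,.2727,35,.09,.036,.022),G),(boxpts(.4516,.2727,35,.09,.036,.01),B),(boxpts(.4495,.2745,32.3,.116,.116,.016),Y)]),
((.4632,-.2929,.03),[(circ(.4632,-.2929,.031,.046),G),(circ(.4632,-.2929,.031,.02),B),(boxpts(.4765,-.281,30.5,.136,.096,.016),Y)])]
make('0',D,'pics/ov0.png')
E
```

```text
(no output)
```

View pics/ov0.png

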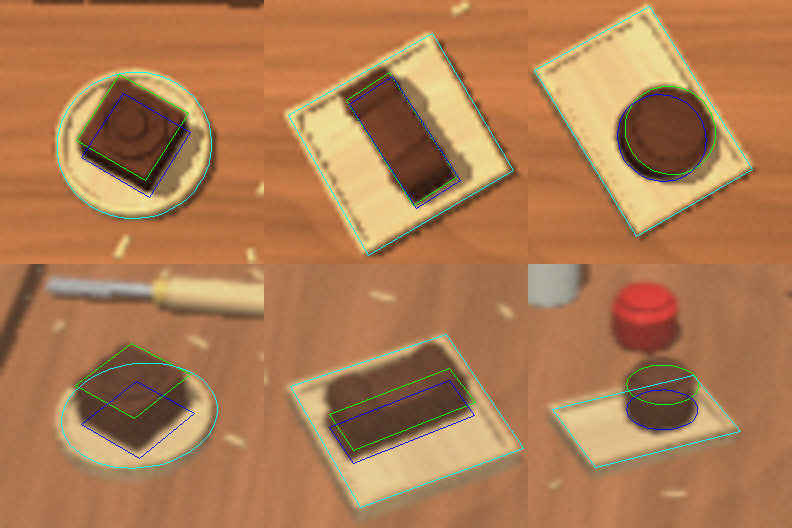

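```bash
cat > go.py <<'E'
from h import *
def state():
    s=robot.observe(); R=Ro.from_euler('xyz',s['tool_rot']); z=R.as_matrix()[:,2]
    return s,R,np.rad2deg(np.arctan2(z[1],z[0]))
def go(x,y,z,jaw=None):
    s,R,ja=state(); M=R.as_matrix()
    if jaw is None: jaw=ja
    dj=(jaw-ja+90)%180-90
    t=np.deg2rad(ja+dj); X=np.array([0,0,-1.]); Z=np.array([np.cos(t),np.sin(t),0]); T=np.c_[X,np.cross(Z,X),Z]
    rv=np.rad2deg((R.inv()*Ro.from_matrix(T)).as_rotvec())
    print('t',round(s['time'],2),'pos',s['tool_pos'].round(4),'jaw',ja.round(1),'q',s['qpos'].round(2),'open',round(s['opening'],4),'tilt',np.rad2deg(np.arccos(-M[2,0])).round(2))
    for a,b in((x,y),) : print('dp',(M.T@(np.array([x,y,z])-s['tool_pos'])).round(4),'turn',rv.round(2))
E
python3 - <<'E'
from go import *
z=np.load('top0.npz');c=info('top');p=z['p']
hsv=cv2.cvtColor(p,cv2.COLOR_RGB2HSV).astype(int)
m=blob((hsv[...,0]<16)&(hsv[...,1]>100)&(hsv[...,1]<152)&(hsv[...,2]>150),(324,254),25); print('corkmask',m.sum(),rect(m,c,.01),cen(m,c,.01))
m=blob(((hsv[...,0]<6)|(hsv[...,0]>174))&(hsv[...,1]>180),(477,237)); print('red',cen(m,c,.025))
m=blob((hsv[...,1]<60)&(hsv[...,2]>100),(367,177)); print('tin',cen(m,c,.02),rect(m,c,.035))
g=[onplane(q,c,.01)[0].round(4) for q in((324.5,230.5),(350,251.5),(328.5,279),(299,256.5))];print(g,np.mean(g,0))
go(.5,.1,.2,0); s,R,ja=state(); print(R.as_matrix().round(3))
E
```

```text
corkmask 1365 (array([ 0.43958208, -0.00598105]), 0.10746832937002182, 0.10498448461294174, 145.64338302612305) [ 0.43846883 -0.00566271]
red [ 0.49148387 -0.43236882]
tin [ 0.66625962 -0.12785014] (array([ 0.66068244, -0.12596017]), 0.08358818292617798, 0.08200427144765854, 154.1983642578125)
[array([ 0.5044, -0.0087]), array([ 0.445 , -0.0812]), array([ 0.366 , -0.0215]), array([0.428, 0.062])] [ 0.43585 -0.01235]
t 0.1 pos [0.2012 0.4845 0.2261] jaw 67.4 q [ 1.03  0.34  1.52 -0.    1.28 -0.15] open 0.0919 tilt 0.08
dp [ 0.0264 -0.4234 -0.2404] turn [ 6.744e+01 -8.000e-02  4.000e-02]
[[-0.001 -0.923  0.384]
 [-0.001  0.384  0.923]
 [-1.     0.    -0.001]]
```

Emit:
move_arm:
  deltas:
    - {"dp": [0.026,-0.423,-0.24],"turn": [67,0,0]}
    - {"dp": [0.026,-0.423,-0.24],"turn": [67,0,0]}
    - {"dp": [0.026,-0.423,-0.24],"turn": [67,0,0]}
    - {"dp": [0.026,-0.423,-0.24],"turn": [67,0,0]}
    - {"dp": [0.026,-0.423,-0.24],"turn": [67,0,0]}
    - {"dp": [0.026,-0.423,-0.24],"turn": [67,0,0]}
    - {"dp": [0.026,-0.423,-0.24],"turn": [67,0,0]}
    - {"dp": [0.026,-0.423,-0.24],"turn": [67,0,0]}
    - {"dp": [0.026,-0.423,-0.24],"turn": [67,0,0]}
    - {"dp": [0.026,-0.423,-0.24],"turn": [67,0,0]}
  hand: 0.0918
  squeeze: 15

```text
time: 1.1
tool_pos: [0.5012, 0.0983, 0.2002]
tool_rot: [-2.402, 1.57, -2.396]
contact_force: [-0.5, 0.8, 0.1]
opening: 0.0921
```

```bash
python3 -c "
from go import *
go(.463,-.293,.1,0)"
```

```text
t 1.1 pos [0.5012 0.0983 0.2002] jaw 0.3 q [ 0.04  0.34  1.6  -0.    1.2   0.04] open 0.0921 tilt 0.02
dp [ 0.1004 -0.391  -0.0405] turn [ 0.33 -0.02  0.01]
```

Emit:
move_arm:
  deltas:
    - {"dp": [0.1,-0.391,-0.04],"turn": [0,0,0]}
    - {"dp": [0.1,-0.391,-0.04],"turn": [0,0,0]}
    - {"dp": [0.1,-0.391,-0.04],"turn": [0,0,0]}
    - {"dp": [0.1,-0.391,-0.04],"turn": [0,0,0]}
    - {"dp": [0.1,-0.391,-0.04],"turn": [0,0,0]}
    - {"dp": [0.1,-0.391,-0.04],"turn": [0,0,0]}
    - {"dp": [0.1,-0.391,-0.04],"turn": [0,0,0]}
    - {"dp": [0.1,-0.391,-0.04],"turn": [0,0,0]}
    - {"dp": [0.1,-0.391,-0.04],"turn": [0,0,0]}
    - {"dp": [0.1,-0.391,-0.04],"turn": [0,0,0]}

```text
time: 2.1
tool_pos: [0.4621, -0.2912, 0.0997]
tool_rot: [2.305, 1.569, 2.309]
contact_force: [0.7, 0.5, -0.3]
opening: 0.0919
```

```bash
python3 - <<'E'
from go import *
from ov import *
go(.463,-.293,.023,0)
for n in("top","side"):
    p,d=robot.read_camera(n); np.savez(f"{n}1.npz",p=p,d=d)
D=[((.463,-.293,.06),[(circ(.4632,-.2929,.031,.046),G)])]
make('1',D,'pics/ov1.png')
E
```

```text
t 2.1 pos [ 0.4621 -0.2912  0.0997] jaw 0.3 q [-0.7   0.51  1.63  0.    1.   -0.71] open 0.0919 tilt 0.12
dp [ 0.0767 -0.0019  0.001 ] turn [ 0.27 -0.08 -0.09]
```

View pics/ov1.png

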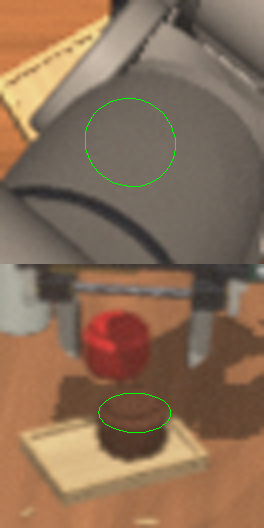

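The side view shows the two fingertips at (68,340) and (200,345), with the bun at (133,430) centred between them. I descend and close.

Emit:
move_arm:
  deltas:
    - {"dp": [0.04,-0.002,0.001],"turn": [0,0,0]}
    - {"dp": [0.06,-0.002,0.001],"turn": [0,0,0]}
    - {"dp": [0.077,-0.002,0.001],"turn": [0,0,0]}
    - {"dp": [0.077,-0.002,0.001],"turn": [0,0,0]}
    - {"dp": [0.077,-0.002,0.001],"turn": [0,0,0]}

```text
time: 2.7
tool_pos: [0.4646, -0.2912, 0.0244]
tool_rot: [0.02, 1.57, 0.029]
contact_force: [-0.9, 0.3, 0.6]
opening: 0.0918
```

Emit:
move_arm:
  deltas:
    - {"dp": [0,0,0],"turn": [0,0,0]}
    - {"dp": [0,0,0],"turn": [0,0,0]}
    - {"dp": [0,0,0],"turn": [0,0,0]}
    - {"dp": [0,0,0],"turn": [0,0,0]}
    - {"dp": [0,0,0],"turn": [0,0,0]}
    - {"dp": [0,0,0],"turn": [0,0,0]}
    - {"dp": [0,0,0],"turn": [0,0,0]}
    - {"dp": [0,0,0],"turn": [0,0,0]}
  hand: 0.05
  squeeze: 15

```text
time: 3.5
tool_pos: [0.4641, -0.2925, 0.024]
tool_rot: [-0.526, 1.57, -0.519]
contact_force: [-0.7, 1.1, 4.9]
opening: 0.0615
```

Emit:
move_arm:
  deltas:
    - {"dp": [-0.02,0,0],"turn": [0,0,0]}
    - {"dp": [-0.06,0,0],"turn": [0,0,0]}
    - {"dp": [-0.1,0,0],"turn": [0,0,0]}
    - {"dp": [-0.1,0,0],"turn": [0,0,0]}

```text
time: 3.9
tool_pos: [0.4663, -0.2943, 0.1286]
tool_rot: [-0.704, 1.561, -0.696]
contact_force: [0.1, -0.7, -1.7]
opening: 0.0616
```

```bash
python3 -c "
from go import *
go(.438,-.008,.12,0)"
```

```text
t 3.9 pos [ 0.4663 -0.2943  0.1286] jaw 0.4 q [-0.7   0.48  1.6   0.    1.05 -0.71] open 0.0616 tilt 0.55
dp [ 0.0066  0.2866 -0.0262] turn [0.44 0.42 0.35]
```

Emit:
move_arm:
  deltas:
    - {"dp": [0,0.285,-0.027],"turn": [0,0,0]}
    - {"dp": [0,0.285,-0.027],"turn": [0,0,0]}
    - {"dp": [0,0.285,-0.027],"turn": [0,0,0]}
    - {"dp": [0,0.285,-0.027],"turn": [0,0,0]}
    - {"dp": [0,0.285,-0.027],"turn": [0,0,0]}
    - {"dp": [0,0.285,-0.027],"turn": [0,0,0]}
    - {"dp": [0,0.285,-0.027],"turn": [0,0,0]}
    - {"dp": [0,0.285,-0.027],"turn": [0,0,0]}

```text
time: 4.7
tool_pos: [0.4344, -0.007, 0.1231]
tool_rot: [-3.093, 1.57, -3.083]
contact_force: [0.1, -0.7, -1.7]
opening: 0.0619
```

```bash
python3 -c "
from go import *
go(.438,-.008,.024,0)"
```

```text
t 4.7 pos [ 0.4344 -0.007   0.1231] jaw 0.6 q [-0.19  0.3   1.91 -0.    0.93 -0.2 ] open 0.0619 tilt 0.05
dp [ 0.0991 -0.0011  0.0036] turn [ 0.57 -0.05  0.  ]
```

Emit:
move_arm:
  deltas:
    - {"dp": [0.04,-0.001,0.003],"turn": [0,0,0]}
    - {"dp": [0.075,-0.001,0.003],"turn": [0,0,0]}
    - {"dp": [0.09,-0.001,0.003],"turn": [0,0,0]}
    - {"dp": [0.095,-0.001,0.003],"turn": [0,0,0]}
    - {"dp": [0.099,-0.001,0.003],"turn": [0,0,0]}
    - {"dp": [0.099,-0.001,0.003],"turn": [0,0,0]}
    - {"dp": [0.099,-0.001,0.003],"turn": [0,0,0]}

```text
time: 5.4
tool_pos: [0.4385, -0.0089, 0.0254]
tool_rot: [-0.146, 1.569, -0.138]
contact_force: [0.3, -0.3, -1.4]
opening: 0.0616
```

Emit:
move_arm:
  deltas:
    - {"dp": [0,0,0],"turn": [0,0,0]}
    - {"dp": [0,0,0],"turn": [0,0,0]}
    - {"dp": [0,0,0],"turn": [0,0,0]}
    - {"dp": [0,0,0],"turn": [0,0,0]}
    - {"dp": [0,0,0],"turn": [0,0,0]}
    - {"dp": [-0.04,0,0],"turn": [0,0,0]}
    - {"dp": [-0.09,0,0],"turn": [0,0,0]}
    - {"dp": [-0.14,0,0],"turn": [0,0,0]}
    - {"dp": [-0.14,0,0],"turn": [0,0,0]}
  hand: 0.0918

```text
time: 6.3
tool_pos: [0.4413, -0.0091, 0.1707]
tool_rot: [-0.192, 1.559, -0.184]
contact_force: [1.1, -0.3, 0.2]
opening: 0.0917
```

```bash
python3 -c "
from go import *
go(.452,.272,.16,125)"
```

```text
t 6.3 pos [ 0.4413 -0.0091  0.1707] jaw 0.5 q [-0.19  0.24  1.84  0.    1.05 -0.2 ] open 0.0917 tilt 0.7
dp [0.0102 0.2811 0.0128] turn [55.45  0.7  -0.21]
```

Emit:
move_arm:
  deltas:
    - {"dp": [0,0.281,0.013],"turn": [55.5,0,0]}
    - {"dp": [0,0.281,0.013],"turn": [55.5,0,0]}
    - {"dp": [0,0.281,0.013],"turn": [55.5,0,0]}
    - {"dp": [0,0.281,0.013],"turn": [55.5,0,0]}
    - {"dp": [0,0.281,0.013],"turn": [55.5,0,0]}
    - {"dp": [0,0.281,0.013],"turn": [55.5,0,0]}
    - {"dp": [0,0.281,0.013],"turn": [55.5,0,0]}
    - {"dp": [0,0.281,0.013],"turn": [55.5,0,0]}
    - {"dp": [0,0.281,0.013],"turn": [55.5,0,0]}

```text
time: 7.2
tool_pos: [0.448, 0.2732, 0.1639]
tool_rot: [-1.779, 1.569, -2.738]
contact_force: [0.2, -1.2, 0.3]
opening: 0.0916
```

```bash
python3 - <<'E'
from go import *
from ov import *
for n in("top","side"):
    p,d=robot.read_camera(n); np.savez(f"{n}2.npz",p=p,d=d)
    c=info(n); dark,_,_=masks(p)
    for k,X in dict(brk=(.452,.272,.031),bun=(.438,-.008,.033)).items():
        try: m=blob(dark,proj(X,c)[0],25); print(n,k,m.sum(),cen(m,c,X[2]).round(4))
        except Exception as e: print(n,k,e)
D=[((.4516,.2727,.06),[(boxpts(.4516,.2727,35,.09,.036,.022),G)]),((.438,-.008,.03),[(boxpts(.438,-.008,145.6,.105,.105,.01),Y)])]
make('2',D,'pics/ov2.png')
go(.452,.272,.023,125)
E
```

```text
top brk 'NoneType' object is not subscriptable
top bun 'NoneType' object is not subscriptable
side brk 'NoneType' object is not subscriptable
side bun 'NoneType' object is not subscriptable
t 7.3 pos [0.4483 0.2722 0.1642] jaw -55.0 q [ 0.4   0.4   1.62 -0.    1.12  1.36] open 0.0913 tilt 0.06
dp [0.1412 0.0031 0.0023] turn [ 0.02 -0.01  0.06]
```

View pics/ov2.png

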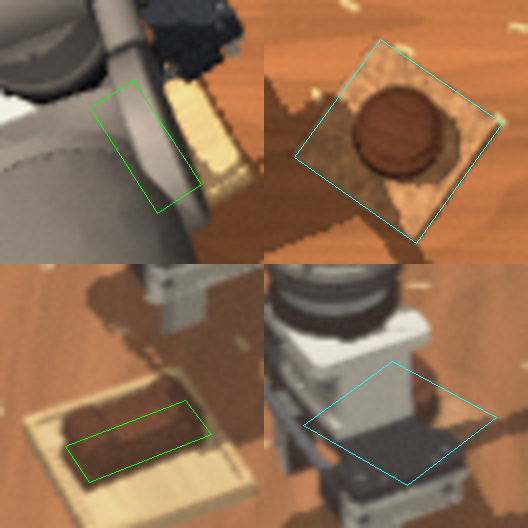

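The bun stands centred on the cork pad: in the top view it is at (397,130) in the crop, inside the drawn pad outline. The bracket lies as measured. I descend on the bracket.

Emit:
move_arm:
  deltas:
    - {"dp": [0.04,0.003,0.002],"turn": [0,0,0]}
    - {"dp": [0.085,0.003,0.002],"turn": [0,0,0]}
    - {"dp": [0.12,0.003,0.002],"turn": [0,0,0]}
    - {"dp": [0.141,0.003,0.002],"turn": [0,0,0]}
    - {"dp": [0.141,0.003,0.002],"turn": [0,0,0]}
    - {"dp": [0.141,0.003,0.002],"turn": [0,0,0]}

```text
time: 7.9
tool_pos: [0.4527, 0.2722, 0.0242]
tool_rot: [2.063, 1.571, 1.102]
contact_force: [0.5, -0.2, 1.0]
opening: 0.0915
```

Emit:
move_arm:
  deltas:
    - {"dp": [0,0,0],"turn": [0,0,0]}
    - {"dp": [0,0,0],"turn": [0,0,0]}
    - {"dp": [0,0,0],"turn": [0,0,0]}
    - {"dp": [0,0,0],"turn": [0,0,0]}
    - {"dp": [0,0,0],"turn": [0,0,0]}
    - {"dp": [0,0,0],"turn": [0,0,0]}
    - {"dp": [0,0,0],"turn": [0,0,0]}
    - {"dp": [0,0,0],"turn": [0,0,0]}
    - {"dp": [0,0,0],"turn": [0,0,0]}
    - {"dp": [0,0,0],"turn": [0,0,0]}
  hand: 0.022
  squeeze: 15

```text
time: 8.9
tool_pos: [0.4522, 0.2726, 0.0237]
tool_rot: [3.111, 1.571, 2.15]
contact_force: [0.2, 0.6, 1.1]
opening: 0.036
```

```bash
python3 -c "
from go import *
go(.452,.272,.12,125)
print(robot.observe()['contact_force'])"
```

```text
t 8.9 pos [0.4522 0.2726 0.0237] jaw -55.1 q [0.4  0.6  1.75 0.   0.79 1.36] open 0.036 tilt 0.0
dp [-0.0963 -0.0006  0.0004] turn [-0.06 -0.   -0.  ]
[0.23309087 0.62465804 1.13789866]
```

Emit:
move_arm:
  deltas:
    - {"dp": [-0.02,0,0],"turn": [0,0,0]}
    - {"dp": [-0.06,0,0],"turn": [0,0,0]}
    - {"dp": [-0.11,0,0],"turn": [0,0,0]}
    - {"dp": [-0.11,0,0],"turn": [0,0,0]}
    - {"dp": [-0.11,0,0],"turn": [0,0,0]}

```text
time: 9.4
tool_pos: [0.4527, 0.2728, 0.1347]
tool_rot: [1.367, 1.568, 0.406]
contact_force: [-0.4, 0.1, -0.9]
opening: 0.0359
```

```bash
python3 - <<'E'
from go import *
from ov import *
go(.4765,-.281,.134,-59.5)
for n in("side",):
    p,d=robot.read_camera(n); np.savez(f"{n}3.npz",p=p,d=d)
s,_,_=state();x,y,zz=s['tool_pos']
D=[((x,y,.13),[(boxpts(x,y,35,.09,.036,zz-.013),G)])]
make('3',D,'pics/ov3.png',('side',))
E
```

```text
t 9.4 pos [0.4527 0.2728 0.1347] jaw -55.1 q [0.4  0.44 1.65 0.   1.05 1.36] open 0.0359 tilt 0.15
dp [ 1.000e-04 -2.977e-01  4.676e-01] turn [ 4.44  0.02 -0.15]
```

View pics/ov3.png

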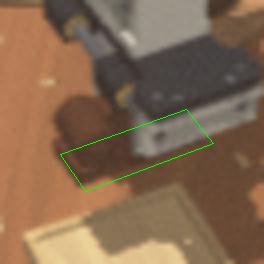

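The bracket is held, with its left end at about (70,150) on the predicted outline. I carry it to the long tray.

Emit:
move_arm:
  deltas:
    - {"dp": [0,-0.15,0.234],"turn": [2,0,0]}
    - {"dp": [0,-0.15,0.234],"turn": [4,0,0]}
    - {"dp": [0,-0.298,0.468],"turn": [4.4,0,0]}
    - {"dp": [0,-0.298,0.468],"turn": [4.4,0,0]}
    - {"dp": [0,-0.298,0.468],"turn": [4.4,0,0]}
    - {"dp": [0,-0.298,0.468],"turn": [4.4,0,0]}
    - {"dp": [0,-0.298,0.468],"turn": [4.4,0,0]}
    - {"dp": [0,-0.298,0.468],"turn": [4.4,0,0]}
    - {"dp": [0,-0.298,0.468],"turn": [4.4,0,0]}
    - {"dp": [0,-0.298,0.468],"turn": [4.4,0,0]}

```text
time: 10.45
tool_pos: [0.4723, -0.2284, 0.1317]
tool_rot: [-2.76, 1.567, 2.485]
contact_force: [0.4, 0.3, -1.1]
opening: 0.0358
```

Emit:
move_arm:
  deltas:
    - {"dp": [0,-0.036,0.056],"turn": [0,0,0]}

```text
time: 10.55
tool_pos: [0.4707, -0.2784, 0.1315]
tool_rot: [-2.853, 1.567, 2.392]
contact_force: [1.5, 0.4, -1.7]
opening: 0.0359
```

```bash
python3 -c "
from go import *
go(.4765,-.281,.134,-59.5)"
```

```text
t 10.55 pos [ 0.4707 -0.2784  0.1315] jaw -59.5 q [-0.67  0.48  1.6   0.    1.07  0.36] open 0.0359 tilt 0.21
dp [-0.0025  0.0037  0.0052] turn [ 0.02 -0.2   0.06]
```

Emit:
move_arm:
  deltas:
    - {"dp": [0,0,0],"turn": [0,0,0]}
    - {"dp": [0,0,0],"turn": [0,0,0]}

```text
time: 10.75
tool_pos: [0.4703, -0.2771, 0.1314]
tool_rot: [-2.849, 1.566, 2.394]
contact_force: [0.6, -0.3, -0.4]
opening: 0.0359
```

```bash
python3 -c "
from go import *
go(.4765,-.281,.0235,-59.5)"
```

```text
t 10.75 pos [ 0.4703 -0.2771  0.1314] jaw -59.6 q [-0.67  0.48  1.6   0.    1.07  0.37] open 0.0359 tilt 0.26
dp [0.1079 0.0035 0.007 ] turn [-0.12 -0.25  0.07]
```

Emit:
move_arm:
  deltas:
    - {"dp": [0.04,0.0035,0.007],"turn": [0,0,0]}
    - {"dp": [0.08,0.0035,0.007],"turn": [0,0,0]}
    - {"dp": [0.098,0.0035,0.007],"turn": [0,0,0]}
    - {"dp": [0.103,0.0035,0.007],"turn": [0,0,0]}
    - {"dp": [0.107,0.0035,0.007],"turn": [0,0,0]}
    - {"dp": [0.107,0.0035,0.007],"turn": [0,0,0]}
    - {"dp": [0.107,0.0035,0.007],"turn": [0,0,0]}

```text
time: 11.45
tool_pos: [0.4789, -0.2813, 0.0278]
tool_rot: [0.44, 1.569, -0.598]
contact_force: [-0.5, -0.1, -0.0]
opening: 0.0356
```

```bash
python3 -c "
from go import *
go(.4765,-.281,.0235,-59.5);print(robot.observe()['contact_force'])"
```

```text
t 11.45 pos [ 0.4789 -0.2813  0.0278] jaw -59.4 q [-0.67  0.63  1.67  0.    0.84  0.37] open 0.0356 tilt 0.11
dp [ 0.0043 -0.002  -0.0015] turn [ 0.06  0.1  -0.05]
[-0.45069588 -0.13418374 -0.04711655]
```

Emit:
move_arm:
  deltas:
    - {"dp": [0.002,-0.001,-0.001],"turn": [0,0,0]}
    - {"dp": [0.004,-0.001,-0.001],"turn": [0,0,0]}
    - {"dp": [0.004,-0.001,-0.001],"turn": [0,0,0]}

```text
time: 11.75
tool_pos: [0.4771, -0.281, 0.0235]
tool_rot: [0.508, 1.57, -0.53]
contact_force: [-0.7, -0.3, 4.0]
opening: 0.036
```

Contact shows 4 N upward, so the piece is seated. I release and rise.

Emit:
move_arm:
  deltas:
    - {"dp": [0,0,0],"turn": [0,0,0]}
    - {"dp": [0,0,0],"turn": [0,0,0]}
    - {"dp": [0,0,0],"turn": [0,0,0]}
    - {"dp": [0,0,0],"turn": [0,0,0]}
    - {"dp": [0,0,0],"turn": [0,0,0]}
    - {"dp": [0,0,0],"turn": [0,0,0]}
    - {"dp": [-0.04,0,0],"turn": [0,0,0]}
    - {"dp": [-0.09,0,0],"turn": [0,0,0]}
    - {"dp": [-0.14,0,0],"turn": [0,0,0]}
    - {"dp": [-0.14,0,0],"turn": [0,0,0]}
  hand: 0.0918

```text
time: 12.75
tool_pos: [0.48, -0.2831, 0.1698]
tool_rot: [0.378, 1.557, -0.66]
contact_force: [-0.0, -0.7, 0.0]
opening: 0.0919
```

```bash
python3 -c "
from go import *
go(.62,-.1,.16,-30)
go(.669,.134,.16,-30)
go(.669,.134,.16,60)"
```

```text
t 12.75 pos [ 0.48   -0.2831  0.1698] jaw -59.5 q [-0.67  0.44  1.53  0.    1.15  0.37] open 0.0919 tilt 0.78
dp [ 0.0098  0.2136 -0.0867] turn [-29.46   0.78  -0.1 ]
t 12.75 pos [ 0.48   -0.2831  0.1698] jaw -59.5 q [-0.67  0.44  1.53  0.    1.15  0.37] open 0.0919 tilt 0.78
dp [ 0.0084  0.3747 -0.2633] turn [-29.46   0.78  -0.1 ]
t 12.75 pos [ 0.48   -0.2831  0.1698] jaw -59.5 q [-0.67  0.44  1.53  0.    1.15  0.37] open 0.0919 tilt 0.78
dp [ 0.0084  0.3747 -0.2633] turn [60.54  0.5  -0.64]
```

Emit:
move_arm:
  deltas:
    - {"dp": [0.005,0.375,-0.263],"turn": [-29.5,0,0]}
    - {"dp": [0.005,0.375,-0.263],"turn": [-29.5,0,0]}
    - {"dp": [0.005,0.375,-0.263],"turn": [-29.5,0,0]}
    - {"dp": [0.005,0.375,-0.263],"turn": [-29.5,0,0]}
    - {"dp": [0.005,0.375,-0.263],"turn": [-29.5,0,0]}
    - {"dp": [0.005,0.375,-0.263],"turn": [-29.5,0,0]}
    - {"dp": [0.005,0.375,-0.263],"turn": [-29.5,0,0]}
    - {"dp": [0.005,0.375,-0.263],"turn": [-29.5,0,0]}
    - {"dp": [0.005,0.375,-0.263],"turn": [-29.5,0,0]}
    - {"dp": [0.005,0.375,-0.263],"turn": [-29.5,0,0]}

```text
time: 13.75
tool_pos: [0.6669, 0.1418, 0.1564]
tool_rot: [2.115, 1.569, 1.597]
contact_force: [-0.3, -1.1, -1.2]
opening: 0.0919
```

```bash
python3 - <<'E'
from go import *
from ov import *
go(.669,.134,.023,-30)
for n in("top","side"):
    p,d=robot.read_camera(n); np.savez(f"{n}4.npz",p=p,d=d)
D=[((.669,.135,.06),[(boxpts(.669,.135,60,.058,.058,.048),G),(boxpts(.669,.135,60,.058,.058,.01),B)]),((.4765,-.281,.03),[(boxpts(.4765,-.281,30.5,.09,.036,.01),B),(boxpts(.4765,-.281,30.5,.136,.096,.016),Y)])]
make('4',D,'pics/ov4.png')
E
```

```text
t 13.75 pos [0.6669 0.1418 0.1564] jaw -29.7 q [0.1  0.69 1.13 0.   1.32 0.61] open 0.0919 tilt 0.1
dp [ 0.1334 -0.006   0.0059] turn [ 0.33 -0.05 -0.08]
```

View pics/ov4.png

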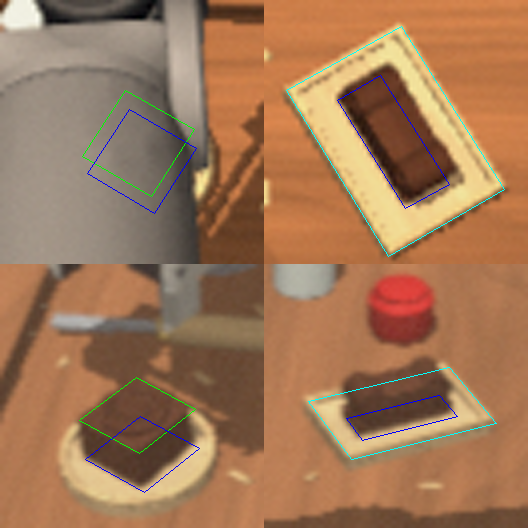

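The bracket sits upright near the centre of the long tray, at (397,133) in the top crop and aligned with it. The block matches the outline drawn at (.669,.135). I re-measure the tool pose, then descend.

```bash
python3 - <<'E'
from go import *
go(.669,.134,.023,-30)
z=np.load('top4.npz');c=info('top');dark,pale,_=masks(z['p'])
m=blob(dark,proj((.4765,-.281,.031),c)[0]);print(cen(m,c,.031),rect(m,c,.031))
E
```

```text
t 13.85 pos [0.666  0.138  0.1564] jaw -29.8 q [ 0.09  0.69  1.14 -0.    1.32  0.61] open 0.0917 tilt 0.07
dp [ 0.1334 -0.0018  0.0047] turn [ 0.21 -0.06  0.04]
[ 0.4776263 -0.2798462] (array([ 0.47822961, -0.27980801]), 0.09025689959526062, 0.04577312991023064, 30.49805450439453)
```

Emit:
move_arm:
  deltas:
    - {"dp": [0.04,0,0.004],"turn": [0,0,0]}
    - {"dp": [0.085,0,0.004],"turn": [0,0,0]}
    - {"dp": [0.115,0,0.004],"turn": [0,0,0]}
    - {"dp": [0.133,0,0.004],"turn": [0,0,0]}
    - {"dp": [0.133,0,0.004],"turn": [0,0,0]}
    - {"dp": [0.133,0,0.004],"turn": [0,0,0]}
    - {"dp": [0.133,0,0.004],"turn": [0,0,0]}

```text
time: 14.55
tool_pos: [0.6708, 0.1335, 0.0267]
tool_rot: [0.592, 1.568, 0.068]
contact_force: [0.3, -0.6, -0.2]
opening: 0.092
```

Emit:
move_arm:
  deltas:
    - {"dp": [0,0,0],"turn": [0,0,0]}

```text
time: 14.65
tool_pos: [0.6706, 0.1339, 0.0266]
tool_rot: [0.605, 1.568, 0.081]
contact_force: [-0.7, -0.1, -0.0]
opening: 0.0922
```

```bash
python3 -c "
from go import *
go(.669,.134,.023,-30)"
```

```text
t 14.65 pos [0.6706 0.1339 0.0266] jaw -30.0 q [ 0.09  0.82  1.26 -0.    1.06  0.61] open 0.0922 tilt 0.17
dp [ 0.0036 -0.0008 -0.0015] turn [ 0.02  0.14 -0.1 ]
```

Emit:
move_arm:
  deltas:
    - {"dp": [0.004,0,-0.001],"turn": [0,0,0]}
    - {"dp": [0.004,0,-0.001],"turn": [0,0,0]}

```text
time: 14.85
tool_pos: [0.6686, 0.1349, 0.0207]
tool_rot: [-3.038, 1.571, 2.723]
contact_force: [0.4, 0.5, -1.4]
opening: 0.0915
```

Emit:
move_arm:
  deltas:
    - {"dp": [0,0,0],"turn": [0,0,0]}
    - {"dp": [0,0,0],"turn": [0,0,0]}
    - {"dp": [0,0,0],"turn": [0,0,0]}
    - {"dp": [0,0,0],"turn": [0,0,0]}
    - {"dp": [0,0,0],"turn": [0,0,0]}
    - {"dp": [0,0,0],"turn": [0,0,0]}
    - {"dp": [0,0,0],"turn": [0,0,0]}
    - {"dp": [0,0,0],"turn": [0,0,0]}
  hand: 0.045
  squeeze: 15

```text
time: 15.65
tool_pos: [0.6689, 0.1348, 0.0207]
tool_rot: [1.44, 1.571, 0.917]
contact_force: [-0.5, -0.3, 0.2]
opening: 0.0578
```

Emit:
move_arm:
  deltas:
    - {"dp": [-0.02,0,0],"turn": [0,0,0]}
    - {"dp": [-0.06,0,0],"turn": [0,0,0]}
    - {"dp": [-0.1,0,0],"turn": [0,0,0]}
    - {"dp": [-0.1,0,0],"turn": [0,0,0]}
    - {"dp": [-0.1,0,0],"turn": [0,0,0]}

```text
time: 16.15
tool_pos: [0.6691, 0.1348, 0.1215]
tool_rot: [0.627, 1.569, 0.104]
contact_force: [0.1, -0.3, -2.3]
opening: 0.0582
```

```bash
python3 -c "
from go import *
go(.4495,.2745,.12,-57.7)"
```

```text
t 16.15 pos [0.6691 0.1348 0.1215] jaw -30.0 q [0.09 0.72 1.18 0.   1.25 0.61] open 0.0582 tilt 0.09
dp [ 0.0011  0.0114 -0.26  ] turn [27.74  0.06 -0.07]
```

Emit:
move_arm:
  deltas:
    - {"dp": [0,0.011,-0.26],"turn": [27.7,0,0]}
    - {"dp": [0,0.011,-0.26],"turn": [27.7,0,0]}
    - {"dp": [0,0.011,-0.26],"turn": [27.7,0,0]}
    - {"dp": [0,0.011,-0.26],"turn": [27.7,0,0]}
    - {"dp": [0,0.011,-0.26],"turn": [27.7,0,0]}
    - {"dp": [0,0.011,-0.26],"turn": [27.7,0,0]}
    - {"dp": [0,0.011,-0.26],"turn": [27.7,0,0]}
    - {"dp": [0,0.011,-0.26],"turn": [27.7,0,0]}

```text
time: 16.95
tool_pos: [0.4497, 0.2737, 0.12]
tool_rot: [-1.089, 1.57, -2.095]
contact_force: [0.3, -0.2, -1.7]
opening: 0.0576
```

```bash
python3 -c "
from go import *
go(.4495,.2745,.021,-57.7)"
```

```text
t 16.95 pos [0.4497 0.2737 0.12  ] jaw -57.7 q [ 0.4   0.46  1.67 -0.    1.02  1.41] open 0.0576 tilt 0.04
dp [ 0.099   0.0003 -0.0008] turn [0.05 0.02 0.03]
```

Emit:
move_arm:
  deltas:
    - {"dp": [0.04,0,-0.001],"turn": [0,0,0]}
    - {"dp": [0.075,0,-0.001],"turn": [0,0,0]}
    - {"dp": [0.09,0,-0.001],"turn": [0,0,0]}
    - {"dp": [0.095,0,-0.001],"turn": [0,0,0]}
    - {"dp": [0.098,0,-0.001],"turn": [0,0,0]}
    - {"dp": [0.098,0,-0.001],"turn": [0,0,0]}
    - {"dp": [0.098,0,-0.001],"turn": [0,0,0]}

```text
time: 17.65
tool_pos: [0.4495, 0.2751, 0.0236]
tool_rot: [1.421, 1.569, 0.414]
contact_force: [-0.3, 0.4, -1.1]
opening: 0.0582
```

```bash
python3 -c "
from go import *
go(.4495,.2745,.021,-57.7);print(robot.observe()['contact_force'])"
```

```text
t 17.65 pos [0.4495 0.2751 0.0236] jaw -57.7 q [0.4  0.6  1.76 0.   0.79 1.41] open 0.0582 tilt 0.12
dp [ 0.0026 -0.0003  0.0005] turn [ 0.01  0.02 -0.12]
[-0.30361968  0.41787863 -1.06164198]
```

Emit:
move_arm:
  deltas:
    - {"dp": [0.0015,0,0],"turn": [0,0,0]}
    - {"dp": [0.0025,0,0],"turn": [0,0,0]}
    - {"dp": [0.0025,0,0],"turn": [0,0,0]}

```text
time: 17.95
tool_pos: [0.4489, 0.2752, 0.0207]
tool_rot: [1.396, 1.57, 0.39]
contact_force: [0.2, -0.4, 0.5]
opening: 0.0581
```

Emit:
move_arm:
  deltas:
    - {"dp": [0,0,0],"turn": [0,0,0]}
    - {"dp": [0,0,0],"turn": [0,0,0]}
    - {"dp": [0,0,0],"turn": [0,0,0]}
    - {"dp": [0,0,0],"turn": [0,0,0]}
    - {"dp": [0,0,0],"turn": [0,0,0]}
    - {"dp": [0,0,0],"turn": [0,0,0]}
    - {"dp": [-0.04,0,0],"turn": [0,0,0]}
    - {"dp": [-0.09,0,0],"turn": [0,0,0]}
    - {"dp": [-0.14,0,0],"turn": [0,0,0]}
    - {"dp": [-0.14,0,0],"turn": [0,0,0]}
  hand: 0.0918

```text
time: 18.95
tool_pos: [0.452, 0.2766, 0.1671]
tool_rot: [1.417, 1.557, 0.411]
contact_force: [0.8, 0.8, -0.8]
opening: 0.0917
```

```bash
python3 - <<'E'
from go import *
for n in("top","side"):
    p,d=robot.read_camera(n); np.savez(f"{n}5.npz",p=p,d=d);c=info(n);dark,_,_=masks(p)
    try: m=blob(dark,proj((.44,-.01,.033),c)[0],25);print(n,m.sum(),cen(m,c,.033))
    except Exception as e: print(n,e)
    cv2.imwrite(f'pics/{n}5.png',cv2.cvtColor(p,cv2.COLOR_RGB2BGR))
go(.4385,-.0085,.16,-10)
E
```

```text
top 'NoneType' object is not subscriptable
side 'NoneType' object is not subscriptable
t 19.05 pos [0.449  0.2752 0.1614] jaw -57.7 q [0.4  0.41 1.62 0.   1.11 1.41] open 0.0918 tilt 0.18
dp [ 0.001  -0.1607  0.2341] turn [-47.66   0.1   -0.15]
```

View pics/top5.png

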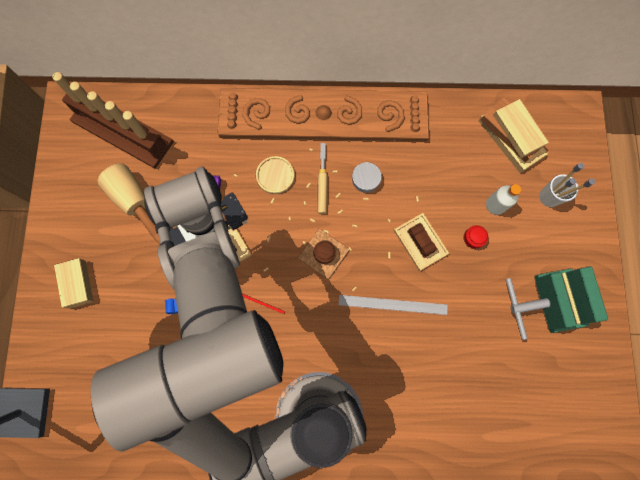

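The top view shows the bun at (324,252) on the pad, the bracket at (422,240) in the long tray, and the round tray empty at (275,175). I re-measure the empty tray, then fetch the bun.

```bash
python3 - <<'E'
from go import *
for n in('top','side'):
    z=np.load(n+'5.npz');c=info(n);dark,pale,_=masks(z['p'])
    try:
        m=blob(pale,proj((.667,.137,.016),c)[0],25);print(n,m.sum(),cen(m,c,.014),rect(m,c,.014))
    except Exception as e: print(e)
E
```

```text
top 1124 [0.66781189 0.1382548 ] (array([0.66766751, 0.13813266]), 0.11262670159339905, 0.10891109704971313, 44.68962860107422)
side 861 [0.67027308 0.14078536] (array([0.66995949, 0.14236146]), 0.11850609630346298, 0.11027220636606216, 96.9881043434143)
```

Emit:
move_arm:
  deltas:
    - {"dp": [0,-0.161,0.234],"turn": [-47.7,0,0]}
    - {"dp": [0,-0.161,0.234],"turn": [-47.7,0,0]}
    - {"dp": [0,-0.161,0.234],"turn": [-47.7,0,0]}
    - {"dp": [0,-0.161,0.234],"turn": [-47.7,0,0]}
    - {"dp": [0,-0.161,0.234],"turn": [-47.7,0,0]}
    - {"dp": [0,-0.161,0.234],"turn": [-47.7,0,0]}
    - {"dp": [0,-0.161,0.234],"turn": [-47.7,0,0]}
    - {"dp": [0,-0.161,0.234],"turn": [-47.7,0,0]}
    - {"dp": [0,-0.161,0.234],"turn": [-47.7,0,0]}

```text
time: 19.95
tool_pos: [0.4369, -0.0088, 0.159]
tool_rot: [2.967, 1.568, 2.79]
contact_force: [0.0, -0.1, 0.4]
opening: 0.0921
```

```bash
python3 - <<'E'
from go import *
p,d=robot.read_camera('top');np.savez('top6.npz',p=p,d=d)
cv2.imwrite('pics/side6.png',cv2.cvtColor(robot.read_camera('side')[0],cv2.COLOR_RGB2BGR)[150:400,150:520])
go(.4385,-.0085,.0225,-10)
c=info('top');dark,_,_=masks(p);m=blob(dark,proj((.45,.275,.032),c)[0],25);print(m.sum(),cen(m,c,.032),rect(m,c,.032))
E
```

```text
t 20.05 pos [ 0.4372 -0.008   0.1594] jaw -10.0 q [-0.19  0.26  1.85  0.    1.03 -0.02] open 0.0916 tilt 0.1
dp [ 0.1369 -0.0004  0.0016] turn [ 0.03 -0.1  -0.02]
469 [0.44984239 0.27504994] (array([0.44997263, 0.274993  ]), 0.06427858769893646, 0.057871486991643906, 33.8959846496582)
```

View pics/side6.png

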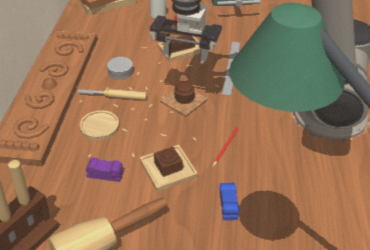

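The block is in the square tray, centred at about (.450,.275) against a tray centre of (.4495,.2745). The bun is on the pad under the open gripper. I descend.

Emit:
move_arm:
  deltas:
    - {"dp": [0.04,0,0.002],"turn": [0,0,0]}
    - {"dp": [0.085,0,0.002],"turn": [0,0,0]}
    - {"dp": [0.12,0,0.002],"turn": [0,0,0]}
    - {"dp": [0.136,0,0.002],"turn": [0,0,0]}
    - {"dp": [0.136,0,0.002],"turn": [0,0,0]}
    - {"dp": [0.136,0,0.002],"turn": [0,0,0]}

```text
time: 20.65
tool_pos: [0.4398, -0.0084, 0.0244]
tool_rot: [2.721, 1.57, 2.548]
contact_force: [0.3, 0.6, 0.5]
opening: 0.0913
```

Emit:
move_arm:
  deltas:
    - {"dp": [0,0,0],"turn": [0,0,0]}
    - {"dp": [0,0,0],"turn": [0,0,0]}
    - {"dp": [0,0,0],"turn": [0,0,0]}
    - {"dp": [0,0,0],"turn": [0,0,0]}
    - {"dp": [0,0,0],"turn": [0,0,0]}
    - {"dp": [0,0,0],"turn": [0,0,0]}
    - {"dp": [0,0,0],"turn": [0,0,0]}
    - {"dp": [0,0,0],"turn": [0,0,0]}
  hand: 0.05
  squeeze: 15

```text
time: 21.45
tool_pos: [0.4398, -0.0092, 0.0246]
tool_rot: [0.173, 1.57, -0.001]
contact_force: [-0.4, 0.3, 6.0]
opening: 0.0616
```

```bash
python3 -c "
from go import *
go(.668,.137,.13,-10)"
```

```text
t 21.45 pos [ 0.4398 -0.0092  0.0246] jaw -10.0 q [-0.2   0.49  1.99  0.    0.66 -0.02] open 0.0616 tilt 0.03
dp [-0.1053  0.1835  0.1995] turn [ 0.03  0.03 -0.  ]
```

Emit:
move_arm:
  deltas:
    - {"dp": [-0.02,0,0],"turn": [0,0,0]}
    - {"dp": [-0.06,0,0],"turn": [0,0,0]}
    - {"dp": [-0.105,0,0],"turn": [0,0,0]}
    - {"dp": [-0.105,0.183,0.2],"turn": [0,0,0]}
    - {"dp": [-0.105,0.183,0.2],"turn": [0,0,0]}
    - {"dp": [-0.105,0.183,0.2],"turn": [0,0,0]}
    - {"dp": [-0.105,0.183,0.2],"turn": [0,0,0]}
    - {"dp": [-0.105,0.183,0.2],"turn": [0,0,0]}
    - {"dp": [-0.105,0.183,0.2],"turn": [0,0,0]}
    - {"dp": [-0.105,0.183,0.2],"turn": [0,0,0]}

```text
time: 22.45
tool_pos: [0.6697, 0.1383, 0.1276]
tool_rot: [2.342, 1.57, 2.17]
contact_force: [-0.6, -0.8, -0.9]
opening: 0.0615
```

Emit:
move_arm:
  deltas:
    - {"dp": [0,0,0],"turn": [0,0,0]}

```text
time: 22.55
tool_pos: [0.6676, 0.1364, 0.128]
tool_rot: [-2.805, 1.569, -2.979]
contact_force: [0.2, -0.1, -1.4]
opening: 0.0613
```

```bash
python3 -c "
from go import *
go(.668,.137,.0245,-10)"
```

```text
t 22.55 pos [0.6676 0.1364 0.128 ] jaw -9.9 q [ 0.09  0.71  1.17 -0.    1.26  0.26] open 0.0613 tilt 0.13
dp [0.1035 0.0008 0.0005] turn [ 0.06 -0.12  0.04]
```

Emit:
move_arm:
  deltas:
    - {"dp": [0.04,0,0],"turn": [0,0,0]}
    - {"dp": [0.08,0,0],"turn": [0,0,0]}
    - {"dp": [0.093,0,0],"turn": [0,0,0]}
    - {"dp": [0.098,0,0],"turn": [0,0,0]}
    - {"dp": [0.102,0,0],"turn": [0,0,0]}
    - {"dp": [0.102,0,0],"turn": [0,0,0]}
    - {"dp": [0.102,0,0],"turn": [0,0,0]}

```text
time: 23.25
tool_pos: [0.6693, 0.1365, 0.0291]
tool_rot: [0.286, 1.568, 0.112]
contact_force: [0.2, 0.2, -0.3]
opening: 0.0615
```

Emit:
move_arm:
  deltas:
    - {"dp": [0.002,0,0],"turn": [0,0,0]}
    - {"dp": [0.004,0,0],"turn": [0,0,0]}
    - {"dp": [0.004,0,0],"turn": [0,0,0]}

```text
time: 23.55
tool_pos: [0.6689, 0.1366, 0.0247]
tool_rot: [0.264, 1.569, 0.09]
contact_force: [-1.8, -0.3, 5.8]
opening: 0.062
```

Emit:
move_arm:
  deltas:
    - {"dp": [0,0,0],"turn": [0,0,0]}
    - {"dp": [0,0,0],"turn": [0,0,0]}
    - {"dp": [0,0,0],"turn": [0,0,0]}
    - {"dp": [0,0,0],"turn": [0,0,0]}
    - {"dp": [0,0,0],"turn": [0,0,0]}
    - {"dp": [0,0,0],"turn": [0,0,0]}
    - {"dp": [-0.04,0,0],"turn": [0,0,0]}
    - {"dp": [-0.09,0,0],"turn": [0,0,0]}
    - {"dp": [-0.14,0,0],"turn": [0,0,0]}
    - {"dp": [-0.16,0,0],"turn": [0,0,0]}
  hand: 0.0918

```text
time: 24.55
tool_pos: [0.6703, 0.1367, 0.1896]
tool_rot: [0.273, 1.562, 0.099]
contact_force: [-0.3, -0.2, 1.3]
opening: 0.0916
```

```bash
python3 -c "
from go import *
go(.42,-.02,.2,-10)"
```

```text
t 24.55 pos [0.6703 0.1367 0.1896] jaw -10.0 q [0.09 0.66 1.09 0.   1.38 0.26] open 0.0916 tilt 0.52
dp [-0.0128 -0.1976 -0.2193] turn [ 0.04  0.5  -0.14]
```

Emit:
move_arm:
  deltas:
    - {"dp": [-0.012,-0.197,-0.219],"turn": [0,0,0]}
    - {"dp": [-0.012,-0.197,-0.219],"turn": [0,0,0]}
    - {"dp": [-0.012,-0.197,-0.219],"turn": [0,0,0]}
    - {"dp": [-0.012,-0.197,-0.219],"turn": [0,0,0]}
    - {"dp": [-0.012,-0.197,-0.219],"turn": [0,0,0]}
    - {"dp": [-0.012,-0.197,-0.219],"turn": [0,0,0]}
    - {"dp": [-0.012,-0.197,-0.219],"turn": [0,0,0]}
    - {"dp": [-0.012,-0.197,-0.219],"turn": [0,0,0]}

```text
time: 25.35
tool_pos: [0.4186, -0.0202, 0.1959]
tool_rot: [0.078, 1.569, -0.098]
contact_force: [1.3, -0.1, 0.4]
opening: 0.0919
```

```bash
python3 - <<'E'
from go import *
from ov import *
for n in("top","side"):
    p,d=robot.read_camera(n); np.savez(f"{n}7.npz",p=p,d=d);c=info(n);dark,_,hsv=masks(p);hsv=hsv.astype(int)
    for k,X in dict(block=(.4495,.2745,.032),brk=(.4765,-.281,.031),bun=(.668,.137,.033)).items():
        try: m=blob(dark,proj(X,c)[0],15);print(n,k,m.sum(),cen(m,c,X[2]).round(4),rect(m,c,X[2]))
        except Exception as e: print(n,k,e)
    if n=='top':
        q=np.load('top0.npz')['p'].astype(int)
        for k,(u,v) in dict(tin=(367,177),mallet=(125,185),bottle=(503,200)).items():
            print(k,np.abs(p.astype(int)-q)[v-22:v+22,u-22:u+22].mean().round(2))
D=[((.4495,.2745,.03),[(boxpts(.4495,.2745,32.3,.116,.116,.016),Y)]),((.4765,-.281,.03),[(boxpts(.4765,-.281,30.5,.136,.096,.016),Y)]),((.668,.137,.03),[(circ(.668,.137,.056,.016),Y)])]
make('7',D,'pics/ov7.png')
E
```

```text
top block 466 [0.4498 0.2751] (array([0.44987482, 0.27511042]), 0.06425438076257706, 0.05759432911872864, 33.984642028808594)
top brk 507 [ 0.4775 -0.2798] (array([ 0.47816759, -0.27970272]), 0.09025689959526062, 0.04601749777793884, 30.49805450439453)
top bun 385 [0.6686 0.1366] (array([0.66890478, 0.1361268 ]), 0.06678581237792969, 0.0575418546795845, 1.6754649877548218)
tin 5.33
mallet 2.8
bottle 2.75
side block 556 [0.4515 0.2758] (array([0.4522402, 0.2753258]), 0.08525342494249344, 0.06744654476642609, 123.51003646850586)
side brk 241 [ 0.4747 -0.286 ] (array([ 0.47716764, -0.28258669]), 0.1316147744655609, 0.07645600289106369, 78.78620147705078)
side bun 382 [0.6713 0.1331] (array([0.6713447 , 0.13214782]), 0.09540888667106628, 0.05793037265539169, 110.52339363098145)
```

View pics/ov7.png

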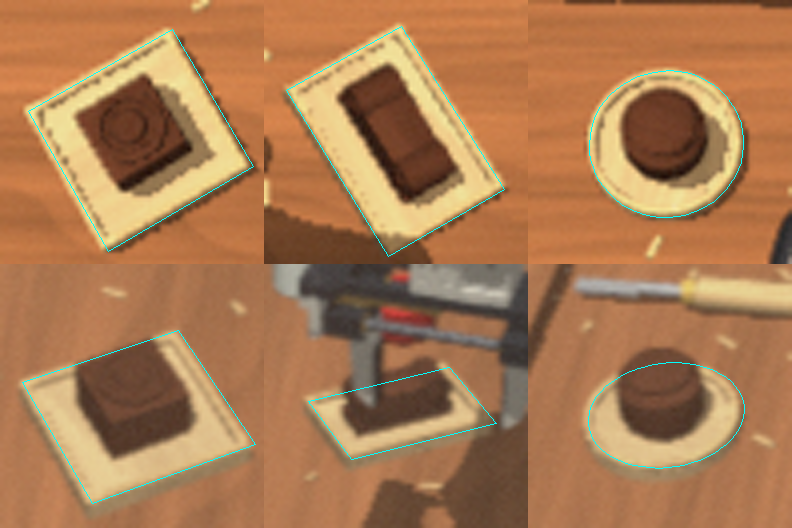

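All three pieces stand upright, centred and aligned. In the top crops the block is at (133,132), the bracket at (398,133) and the bun at (663,133). The bystanders are unmoved and the gripper touches nothing, so I hand in.

```bash
python3 -c "
from cell import robot
print(robot.hand_in())"
```

```text
the job is handed in; nothing more can be done
None
```

All three pieces are in their own trays and the job is handed in, at about 25.5 s of the 99 s allowed. I parked the bun foot on the cork pad and let go. Then I moved the bracket to the long tray, the block to the square tray, and the bun foot to the round tray.

**Last checks:** From the top camera each piece sits about 1–2 mm from its tray centre. The block is about 2° and the bracket about 0° off the tray's sides, and all three look upright. The tin, mallet and bottle show no visible movement in the top picture.

**Disagreements:** The side camera gives centres up to about 6 mm from the tray centres. Its bracket view was partly hidden by the gripper, but all of these are still inside the 15 mm tolerance. The hand-in reported no verdict.

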